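# Lock a filter cartridge: align notch, flip the catch, hold the lever

### The job

On the ivory cartridge station, first turn the white filter cartridge in its socket, without lifting it out, until its notch faces the red mark squarely. Then flip the red safety catch all the way over, off the lever, and only after that pull the black-handled lever towards the side of the robot as far as it goes, and finish while still holding it there with the gripper, since it springs back when let go. Leave the cartridge aligned and the bottles, tools and small parts around undisturbed.

Things in the scene. Friction and masses are not known exactly. Their poses are not given: they have to be found in the camera images.
- station: Ivory deck 200 mm deep (x), 320 mm wide (y), 30 mm high, fixed on the bench. Origin: centre of its underside; its -x side faces the robot, z up ('deck' axes below). On its +y half a grey socket block (90 x 90 mm, top 52 mm above the bench) and behind it (+x) a low grey bolt guide (top 56 mm) with a red line; on its -y half the lever and its red catch.
- bolt (a joint): Travel, m, of the 9 mm wide steel bolt in the guide, driven by the lever: 0 drawn back at lever 0, 0.013 out towards the deck's -x at lever 0.75, in the cartridge's notch. If the notch is turned away the bolt strikes the flange and the lever cannot come fully forward.
- socket (a point): Point on the axis of the socket's round hole (36 mm wide, 22 mm deep), at the top of the grey block, 52 mm above the bench.
- mark (a point): The red line's near end at the bolt guide: 30 mm from the socket's axis along the deck's +x, 52 mm above the bench.
- cartridge: Loose white cartridge, about 160 g, upright in the socket, turns freely, stays as left. Origin: centre of the barrel's underside (32 mm above the bench); z up its axis, x out through its notch. Barrel 34 mm wide, 20 mm long; flange 60 mm wide, 16 mm thick, with a notch 45 degrees wide, 10 mm deep, blue inside. Starts 0.55 to 1.4 rad counter-clockwise (seen from above) of the mark.
- notch (a point): Mouth of the cartridge's notch: 30 mm from its axis along its x, 20 mm above its origin. Facing the mark when it lies at mark; a few mm aside is good enough.
- fin (a point): Middle of the cartridge's upright finger fin, on its axis, 55 mm above its origin: grip it here from above, across its thickness (along the cartridge's y). The fin is 42 mm long (along x), 11 mm thick, from 36 to 68 mm above the origin; the half of its top that is over the notch has a blue stripe.
- catch (a joint): Angle of the red safety catch, rad: 0 to 0.15 at the start, closed, standing 50 degrees above level and leaning to the deck's +y, across the lever's front; grows as it is swung up and over to the deck's -y; clear of the lever above 0.8; 1.4 is its stop, fully over. Hinge along the deck's x. Light friction (0.05 N m): it stays where it is left.
- catch_tab (a point): Middle of the catch's red thumb tab, 51 mm from the hinge line, moving with the catch. The tab is 8 mm thick, reaches from 37 to 65 mm from the hinge line, and is 78 mm long along the deck's x; this point is 17 mm inside its -x end. It can be flipped by pushing its +y face towards the deck's -y with closed fingers; there is free room around it.
- catch_pivot (a point): Point on the catch's hinge line straight below the tab (same deck x as catch_tab), 52 mm above the bench.
- lever (a joint): Angle of the lever, rad: 0 at rest, leaning 35 degrees away from the robot side (towards the deck's +x); grows as its top is pulled towards the deck's -x; stop at 0.75. A spring pulls it back to 0: about 4 N at the handle at the start and 8 N at the stop. While the catch is closed it blocks the lever after about 0.05 rad.
- lever_grip (a point): Middle of the lever's black handle, a level round bar 16 mm thick along the deck's y, 78 mm long from the steel stem towards +y; this point is 45 mm from the stem and moves with the lever on a radius of 120 mm about lever_pivot. At rest it is about 143 mm above the bench. Pinch it from above with the fingers closing along the deck's x, or hook it.
- lever_pivot (a point): Point on the lever's hinge line (along the deck's y), at the same deck y as lever_grip, 45 mm above the bench.
- spare: Bystander: dark grey plain round cartridge 44 mm across, 64 mm high, on the bench on the robot's right; origin under its centre.
- amber_bottle: Bystander: amber bottle, blue cap, 70 mm across, 140 mm high, on the left; origin under its centre.
- clear_bottle: Bystander: orange bottle, blue cap, 70 mm across, 150 mm high, on the left; origin under its centre.
- wrench: Bystander: steel wrench 150 mm long lying on the right.
- vial_rack: Bystander: blue block 70 x 130 mm with small vials, about 44 mm high, on the right; origin under its centre.
- vial: Bystander: small glass jar 26 mm across, 36 mm high, standing on the deck's front edge; origin under its centre.
- nut: Bystander: brass fitting 22 mm across, 22 mm high, on the deck's front edge; origin under its centre.

How it is judged:
On the way, in this order (a step that is already met when the one before it is completed fails the run):
1. the cartridge's notch faces the red mark, cartridge seated (horizontal distance between notch and mark below 0.006 m and horizontal distance between cartridge and socket below 0.005 m and z of cartridge in the frame of station below 0.036 m and angle between cartridge's own z axis and vertical below 0.12 rad), for 0.2 s.
2. the safety catch is flipped over, off the lever (value of joint catch above 1 rad), for 0.2 s.
3. the gripper has pulled the lever fully towards the robot's side (value of joint lever above 0.64 rad and contact force between the fingers and lever above 2 N), for 0.3 s.
At the end, for the whole second after the job is handed in: Cartridge seated (5 mm off axis, raised 4 mm, tilted 0.12 rad at most) and not touched, its notch within 6 mm of the mark; catch beyond 1.0 rad; lever beyond 0.64 rad (stop 0.75), slower than 0.1 rad/s, the fingers pressing on it with over 2 N through the last second (all of step 1 and all of step 3 and value of joint catch above 1 rad and not (velocity of joint lever above 0.1 rad/s) and velocity of joint lever above -0.1 rad/s and contact force between the fingers and cartridge below 0.1 N); the arm keeps its last pose, push and grip.
It fails at once if the lever is pulled while the catch is not flipped over (value of joint lever above 0.2 rad and value of joint catch below 0.9 rad).
It fails at once if the cartridge is lifted out of its socket (z of cartridge in the frame of station above 0.047 m).
It fails at once if a bystander is moved by more than 30 mm (distance of any of spare, amber_bottle, clear_bottle, wrench, vial_rack, vial, nut from where it was at the start of the episode above 0.03 m).
It fails at once if a bystander is knocked over (angle between any of spare, amber_bottle, clear_bottle, wrench, vial_rack, vial, nut's own z axis and vertical above 0.6 rad).
It also fails if it takes over 61 s, if anything falls off the work surface, if the arm or the gripper's body presses on something with over 40 N, if the wrist force passes 120 N, or if a joint passes its speed limit or range.

### The arm

A 6-joint arm with a two-finger parallel gripper is mounted at the origin on the work surface. World frame = base frame: x ahead of the robot, y to its left, z up, the work surface at z = 0. Lengths are in m, angles in rad, forces in N, time in s.
With the tool pointing down it reaches from about 0.4 to 0.825 m from the base axis. Payload 7 kg.
Tool frame: the origin (TCP) lies midway between the tips of the shut fingers; the grasp point (between the pads) lies 19 mm behind it (arm.hold_point_z is the distance from the TCP to the grasp point, in m); z points along the fingers, x is the direction in which the jaws open and shut, and the axes are right-handed (so a half turn about z gives the same grasp; the last joint's range is limited). The gripper opens to 88 mm and grips with 3 to 60 N. Pads are 19 mm wide; open, the fingers measure 130 mm over their backs; the gripper's body (78 mm by 193 mm) begins 47 mm behind the grasp point.
Start: joints at [-0.88, 0.359, 0.012, 0, -1.224, -0.288], TCP at [0.265, -0.621, 0.227] pointing down, gripper open.
Joint ranges: [-3.07, 3.07], [-1.43, 2.12], [-1.02, 1.25], [-3.03, 1.67], [-3.05, -0], [-3.03, 3.03]. Speed limits (rad/s): [2.39, 2.39, 3.01, 3.14, 3.14, 3.14].

### API

Orientations are given as [roll, pitch, yaw] about the fixed x, y, z axes, in that order (R = Rz(yaw) Ry(pitch) Rx(roll)).
In Python, from station import readout, viewer, job, arm gives the robot as it stands.
- The arm moves only by the tool apply_moves, never from a script. Its argument "deltas" is text: rows parted by semicolons, each of 4 numbers parted by spaces: the shift along the tool's x, y, z in cm, then the turn about the tool's z in rad. A call has 1 to 10 rows; each row shifts and turns the commanded pose from where the row before left it, along the tool's axes as they then stand; what a row does not reach is not made up. A row lasts 1/8 s, in which the tool goes at most 62.5 mm and 10.7 degrees, less where a joint would pass 70% of its speed; a pose out of reach is approached as far as the arm can. A call is refused whole if a number of a shift passes 6.25 or a number of a turn 0.188, either way. A call with a gripper value outside its range is refused whole. "gripper" is the closure, from -1 (fully open) to 1 (shut), so that 0 is half open, set as the call begins (left out, the last holds). The fingers move at their own pace and stop on an object; "squeeze" is the grip in N (left out, the last holds). Time passes only in rows, so rows that do not move let the fingers close. It gives the time, the measured TCP pose, the force and the opening at its end, in the units of the state.
- readout.get_state(): the state, without advancing time (a new reading comes with each control period).
- viewer.grab_frame(name): name is "scene" or "top" or "wrist"; returns a dict with "image" (480x640x3 uint8, red, green, blue), "camera_matrix" (3x3 intrinsics, pixels), "cam_to_world" (4x4, takes a point from camera to world coordinates). Camera axes: x right, y up, looking along -z (the intrinsics and any distortion apply to the point x, -y, -z); pixel columns grow to the right and rows downward; lengths in m; the calibration is good to about 2 mm. A picture is of the moment at which its call begins. There is no depth.
- job.job_done(): hands the job in, once; it reports no verdict.
Trained networks look in the newest picture that a camera, given by its name, has taken for a name from the list of things; names that differ only in an ending like _2 or _b are one class to them, and where a whole thing is asked for, a point or a joint stands for the part that bears it (a point fixed in the world has none). Each returns a list of dicts, best first, with "conf" (0 to 1); they miss things now and then, are a little off and sometimes report something else, mostly with a low value. They report only what shows in the picture. A call takes as long as a camera call.
- viewer.silhouettes(camera, query): "region" (480x640 bool, what is visible of it) and "extent" ([left, top, width, height] in pixels, round what is visible of it).
The state is a dict: "t": time; "q": joint angles; "qd": joint speeds; "joint_efforts": joint torques, N m; "eef_pos": TCP position; "ee_rot": TCP orientation; "force": force on the tool from outside, world axes, zero at the start; "moment": the same for the moment, N m; "width": finger opening in m.
Only numpy, scipy, OpenCV 4.12 (cv2) and the standard library are available. Lean on these libraries where they do the work, as an engineer would, in place of code of your own. Each camera call takes 0.05 s, during which the arm holds its last target.

## Working session

There is one attempt and no reset: what is moved stays moved. The work goes in short steps, Python scripts to look and compute and a tool call to move; the robot and the scene stay as the last step left them, time stands still between calls to the robot, and variables do not carry over. Pictures are saved under pics/ and viewed, and the job is handed in when it is done.

Besides the shell and the picture viewer there is one more tool, called after "Request:" by a JSON object that holds its "fn" and its "kwargs". apply_moves: Moves the arm, as the interface text tells. Its arguments: {"type":"object","properties":{"deltas":{"type":"string"},"gripper":{"type":"number"},"squeeze":{"type":"number"}},"required":["deltas"]}

```bash
ls; mkdir -p pics; python3 - <<'E'
from station import readout, viewer, job, arm
import cv2
s=readout.get_state(); print(s)
print(arm.hold_point_z)
for n in ["scene","top","wrist"]:
    f=viewer.grab_frame(n); cv2.imwrite(f"pics/{n}0.png",f["image"][:,:,::-1]); print(n,f["camera_matrix"],f["cam_to_world"], f.keys())
E
```

```text
pics
{'t': 0.0, 'q': array([-8.79942178e-01,  3.59372687e-01,  1.10513763e-02, -3.10743359e-04,
       -1.22411241e+00, -2.88107952e-01]), 'qd': array([-0.00267741,  0.00051602,  0.00049874, -0.0001963 ,  0.00129049,
       -0.00101402]), 'joint_efforts': array([ 4.52547274e-04, -5.82719135e+01,  2.93052649e+01,  6.99710011e+00,
        6.86355546e-03, -1.64143175e-04]), 'eef_pos': array([ 0.26433581, -0.62055291,  0.22563572]), 'ee_rot': array([-3.14140744e+00, -1.65291740e-03,  1.97343655e+00]), 'force': array([-0.02380792, -0.41208587,  0.02572127]), 'moment': array([-0.0017316 , -0.00323309, -0.02555496]), 'width': 0.0875339857940781}
0.0188
scene [[474.13625535   0.         327.46229998]
 [  0.         474.13625535 235.85584222]
 [  0.           0.           1.        ]] [[ 0.84678476 -0.44010051  0.29877602  0.85445013]
 [ 0.5319248   0.7041722  -0.47031641 -0.52408595]
 [-0.00340328  0.55718314  0.83038266  1.03109969]
 [ 0.          0.          0.          1.        ]] dict_keys(['image', 'camera_matrix', 'cam_to_world'])
top [[457.6070282    0.         316.74975174]
 [  0.         457.6070282  235.32581526]
 [  0.           0.           1.        ]] [[ 0.01030093  0.99711764 -0.07516848  0.42317821]
 [-0.9999114   0.01090522  0.00763312 -0.00462132]
 [ 0.00843084  0.07508319  0.99714163  1.14384989]
 [ 0.          0.          0.          1.        ]] dict_keys(['image', 'camera_matrix', 'cam_to_world'])
wrist [[342.92412784   0.         315.79455387]
 [  0.         342.92412784 241.02435526]
 [  0.           0.           1.        ]] [[-0.39139974 -0.87501916 -0.28486439  0.18687319]
 [ 0.92021837 -0.37146738 -0.1233294  -0.6538657 ]
 [ 0.00209776 -0.31040854  0.95060093  0.38395621]
 [ 0.          0.          0.          1.        ]] dict_keys(['image', 'camera_matrix', 'cam_to_world'])
```

View pics/scene0.png

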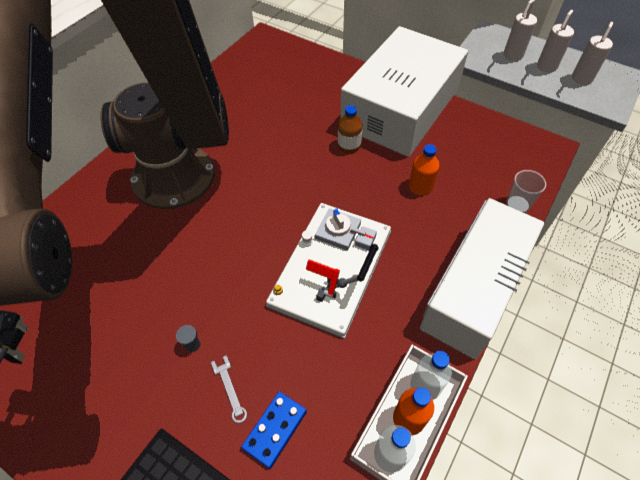

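View pics/top0.png

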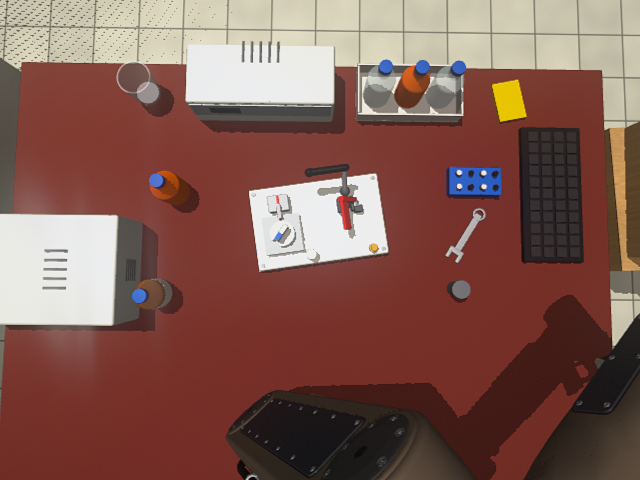

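View pics/wrist0.png

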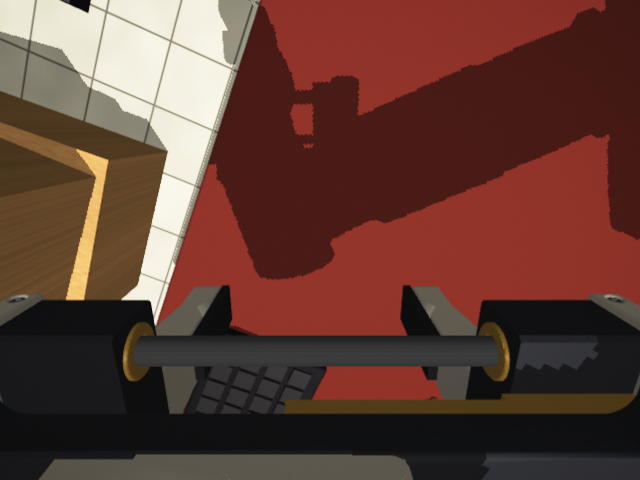

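```bash
cat > h.py <<'E'
import numpy as np, cv2
from station import readout, viewer, job, arm
def proj(f,P):
    P=np.atleast_2d(P); T=np.linalg.inv(f["cam_to_world"]); c=P@T[:3,:3].T+T[:3,3]
    K=f["camera_matrix"]; p=np.c_[c[:,0],-c[:,1],-c[:,2]]@K.T
    return p[:,:2]/p[:,2:]
def ray(f,uv,z):
    uv=np.atleast_2d(uv).astype(float); K=f["camera_matrix"]; M=f["cam_to_world"]
    d=np.c_[uv,np.ones(len(uv))]@np.linalg.inv(K).T; d=d*[1,-1,-1]
    d=d@M[:3,:3].T; o=M[:3,3]; t=(z-o[2])/d[:,2]
    return o+d*t[:,None]
def save(f,name,box=None,s=1):
    im=f["image"][:,:,::-1]
    if box: x,y,w,h=box; im=im[y:y+h,x:x+w]
    im=cv2.resize(im,None,fx=s,fy=s,interpolation=cv2.INTER_CUBIC); cv2.imwrite("pics/"+name,im)
E
python3 - <<'E'
from h import *
for n in ["top","scene"]:
    f=viewer.grab_frame(n)
    np.savez(f"{n}0.npz",**f)
    save(f,n+"_crop0.png",(235,150,170,130) if n=="top" else (255,190,150,150),4.5 if n=="top" else 4)
    for q in ["station","cartridge","catch","lever","catch_tab","lever_grip","fin","vial","nut","mark","bolt"]:
        for d in viewer.silhouettes(n,q)[:2]:
            r=d["region"]; ys,xs=np.nonzero(r); print(n,q,round(d["conf"],2),d["extent"],r.sum(),xs.mean().round(1) if len(xs) else 0,ys.mean().round(1) if len(xs) else 0)
            if q=="station" and n=="top" :
                np.save("st.npy",r)
                c=max(cv2.findContours(r.astype(np.uint8),0,2)[0],key=cv2.contourArea)
                print(cv2.boxPoints(cv2.minAreaRect(c)))
print(readout.get_state()["t"])
E
```

```text
top cartridge 0.83 [269.6, 220.4, 28.0, 26.2] 450 281.4 232.8
top catch 0.58 [341.4, 193.7, 14.6, 34.1] 344 346.0 210.1
top lever 0.7 [301.4, 164.9, 53.6, 42.1] 536 332.6 175.7
top catch_tab 0.6 [337.1, 197.8, 15.2, 30.3] 353 345.9 210.0
top catch_tab 0.37 [246.8, 160.9, 139.0, 110.8] 10412 319.2 219.2
top lever_grip 0.62 [303.7, 163.3, 46.0, 40.9] 542 332.0 174.4
top lever_grip 0.55 [338.2, 196.9, 21.7, 32.7] 327 346.0 210.3
top fin 0.72 [269.9, 217.4, 26.1, 30.1] 483 281.7 232.5
top vial 0.41 [271.1, 219.8, 25.6, 26.8] 496 281.8 232.9
top nut 0.54 [368.0, 246.6, 13.2, 5.8] 47 372.7 247.6
top nut 0.47 [446.8, 207.3, 36.6, 53.4] 423 465.5 235.2
top mark 0.64 [248.2, 160.9, 138.0, 111.2] 10353 319.3 219.3
top bolt 0.56 [275.3, 202.5, 7.8, 13.7] 49 278.5 211.8
scene station 0.95 [264.8, 201.5, 128.7, 135.8] 8856 330.1 272.2
scene cartridge 0.68 [325.4, 211.3, 28.6, 26.8] 465 337.5 223.4
scene cartridge 0.36 [326.3, 243.6, 53.5, 44.0] 453 361.0 266.9
scene catch 0.68 [303.7, 260.8, 35.7, 35.2] 574 324.5 273.9
scene lever 0.75 [324.3, 244.9, 52.9, 45.1] 445 359.1 268.3
scene lever 0.37 [242.4, 390.4, 65.4, 76.0] 2535 274.1 429.1
scene catch_tab 0.74 [307.4, 260.2, 30.1, 36.1] 446 324.1 273.0
scene catch_tab 0.68 [212.1, 357.1, 35.4, 66.8] 573 229.7 388.3
scene lever_grip 0.65 [326.9, 242.6, 53.8, 45.4] 451 360.0 268.0
scene lever_grip 0.49 [275.3, 282.9, 9.0, 10.4] 74 277.8 288.7
scene fin 0.92 [326.9, 208.1, 23.4, 27.9] 451 337.6 223.2
scene vial 0.6 [302.1, 231.2, 10.1, 16.4] 117 306.9 237.9
scene nut 0.66 [273.2, 285.7, 10.2, 12.3] 83 277.9 289.2
scene mark 0.96 [269.4, 201.0, 117.9, 138.2] 8772 329.8 272.7
scene bolt 0.63 [353.4, 227.2, 14.3, 7.7] 45 358.1 230.6
1.35
```

View pics/top_crop0.png

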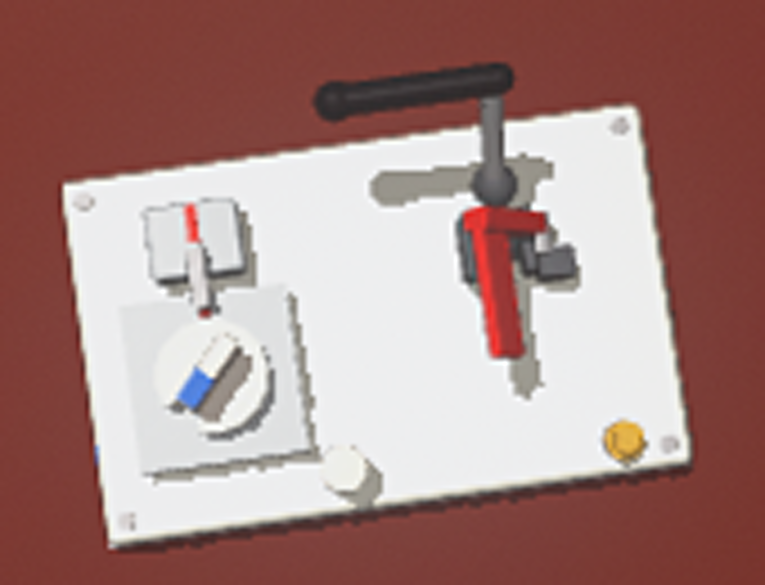

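View pics/scene_crop0.png

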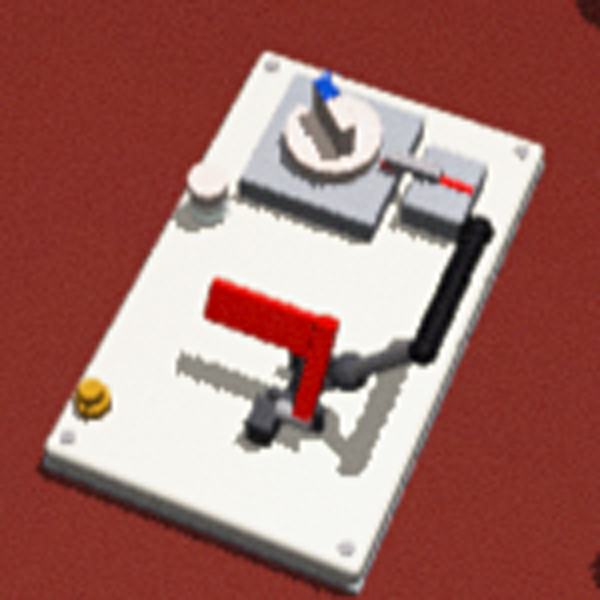

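```bash
cat > fit.py <<'E'
from h import *
from scipy.optimize import least_squares
F={n:dict(np.load(f"{n}0.npz")) for n in ["top","scene"]}
c=np.array([[.1,.16],[.1,-.16],[-.1,-.16],[-.1,.16]])
from scipy.ndimage import map_coordinates
def D2W(p,P):
    a=p[2]; R=np.array([[np.cos(a),-np.sin(a),0],[np.sin(a),np.cos(a),0],[0,0,1]])
    return np.atleast_2d(P)@R.T+[p[0],p[1],0]
# top-left, etc
ot=np.array([[63,184],[636,104],[690,461],[110,540]])/4.5-.4+[235,150]
os_=np.array([[545,150],[357,572],[47,447],[265,53]])/4-.4+[255,190]
P=np.c_[c,np.full(4,.03)]
for use in ["t","s","ts"]:
    def res(p):
        r=[]
        W=D2W(p,P)
        if "t" in use: r.append(proj(F["top"],W)-ot)
        if "s" in use: r.append(proj(F["scene"],W)-os_)
        return np.concatenate(r).ravel()
    s=least_squares(res,[.47,0,.1]); print(use,s.x.round(4),s.fun.reshape(-1,2).round(1).tolist())
np.save("st_pose.npy",s.x)
print("corners",ray(F["top"],ot,.03).round(4).tolist())
E
python3 fit.py
```

```text
t [ 0.5426 -0.0159  0.1492] [[-0.7, -0.8], [0.6, -0.6], [0.8, 0.3], [-0.7, 1.0]]
s [ 0.5437 -0.0168  0.1508] [[0.9, -1.0], [0.6, 1.2], [-1.4, 0.2], [-0.1, -1.1]]
ts [ 0.5431 -0.0163  0.1501] [[-0.6, -0.9], [0.7, -0.8], [1.0, 0.0], [-0.5, 0.8], [0.8, -1.2], [0.5, 0.9], [-1.5, -0.2], [-0.1, -1.3]]
corners [[0.6157, 0.1554, 0.03], [0.6638, -0.1577, 0.03], [0.4682, -0.1871, 0.03], [0.4223, 0.1259, 0.03]]
```

Request:
{"fn": "apply_moves", "kwargs": {"deltas": "2 1.9 -0.6 0; 4 3.8 -0.6 0; 4 3.8 -0.6 0; 4 3.8 -0.6 0; 4 3.8 -0.6 0; 4 3.8 -0.6 0; 4 3.8 -0.6 0; 4 3.8 -0.6 0; 4 3.8 -0.6 0; 4 3.8 -0.6 0", "gripper": 0, "squeeze": 20}}

```text
t: 2.6
eef_pos: [0.4481, -0.1281, 0.2872]
ee_rot: [3.14, 0.0, 1.974]
force: [0.3, -0.4, 0.4]
width: 0.0441
```

Request:
{"fn": "apply_moves", "kwargs": {"deltas": "4 3.8 -0.6 0; 3 3 -0.6 0; 1.5 1.5 0 0; 0 0 0 0"}}

```text
t: 3.1
eef_pos: [0.4909, -0.0183, 0.2982]
ee_rot: [-3.141, -0.0, 1.975]
force: [-0.1, -0.4, 0.3]
width: 0.0436
```

```bash
python3 - <<'E'
from h import *
s=readout.get_state(); print(s["t"],s["eef_pos"],s["ee_rot"],s["width"])
f=viewer.grab_frame("wrist"); np.savez("wrist1.npz",**f); save(f,"wrist1.png"); print(f["cam_to_world"])
E
```

```text
3.1 [ 0.49091858 -0.0183144   0.29821862] [-3.14102399e+00 -1.26438619e-04  1.97531962e+00] 0.04359269851544787
[[-3.93068795e-01 -8.74320840e-01 -2.84710362e-01  4.13430840e-01]
 [ 9.19508757e-01 -3.73497876e-01 -1.22486663e-01 -5.15061271e-02]
 [ 7.53926515e-04 -3.09939356e-01  9.50756029e-01  4.56461048e-01]
 [ 0.00000000e+00  0.00000000e+00  0.00000000e+00  1.00000000e+00]]
```

View pics/wrist1.png

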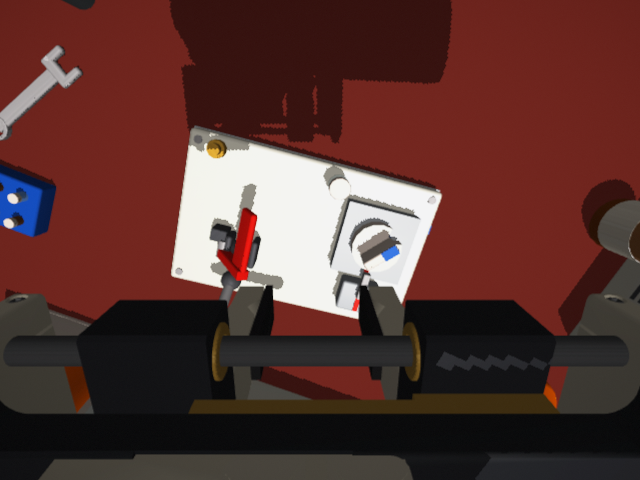

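```bash
python3 - <<'E'
from h import *
f=dict(np.load("wrist1.npz")); save(f,"wrist1c.png",(325,190,110,100),7)
E
```

```text
(no output)
```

View pics/wrist1c.png

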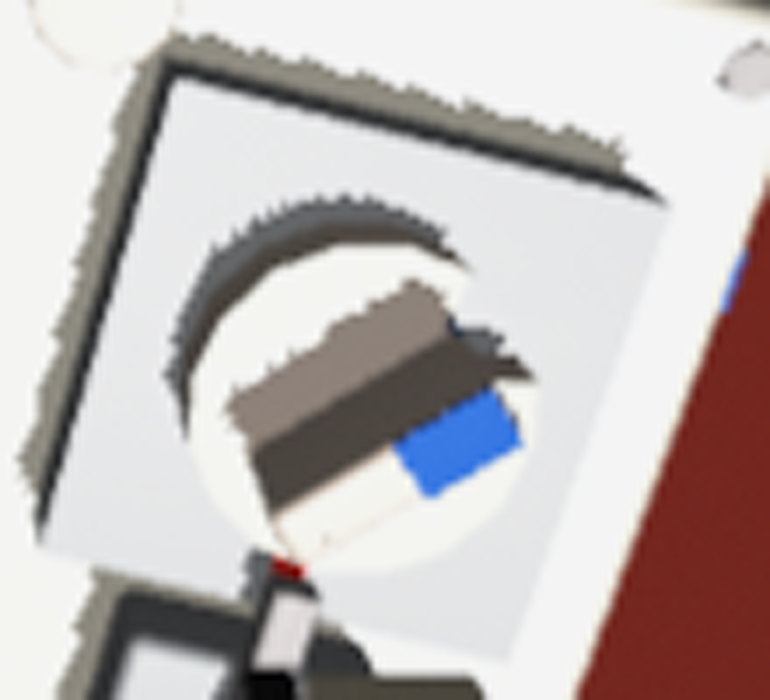

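```bash
python3 - <<'E'
from h import *
f=dict(np.load("wrist1.npz")); ft=dict(np.load("top0.npz")); p=np.load("st_pose.npy")
px=lambda c:(np.array(c,float)+.5)/7-.5+[325,190]
W=ray(f,px([[275,518],[493,390],[522,443],[305,565]]),.100); print(W.round(4))
cen=W.mean(0); a=(W[1]+W[2])/2; b=(W[0]+W[3])/2; d=a-b
th=np.arctan2(d[1],d[0]); print("cen",cen,"len",np.linalg.norm(d),np.linalg.norm(W[1]-W[2]),"theta",th,"rel",th-p[2])
# block top corners z=.052 : crop
B=ray(f,px([[175,75],[668,205],[510,660],[40,540]]),.052); print("block",B.round(4),B.mean(0))
# top cam fin top
q=lambda c:(np.array(c,float)+.5)/4.5-.5+[235,150]
T=ray(ft,q([[193,367],[215,332],[240,347],[178,397],[197,410]]),.1); print(T.round(4))
# deck corners in wrist full image z=.03
C=ray(f,[[193,128],[440,190],[173,276]],.03); print("deck c",C.round(4))
R=np.array([[np.cos(p[2]),np.sin(p[2])],[-np.sin(p[2]),np.cos(p[2])]])
print("cen in deck",R@(cen[:2]-p[:2]), "block", R@(B.mean(0)[:2]-p[:2]))
from fit import D2W,c
print("pred corners",D2W(p,np.c_[c,np.full(4,.03)]).round(4))
E
```

```text
[[0.5234 0.0542 0.1   ]
 [0.4905 0.0763 0.1   ]
 [0.4966 0.0846 0.1   ]
 [0.5289 0.0622 0.1   ]]
cen [0.50986899 0.06932744 0.1       ] len 0.03946331060716906 0.01026805621313713 theta 2.5420765046504727 rel 2.3919489168458354
block [[0.4716 0.0176 0.052 ]
 [0.4587 0.1059 0.052 ]
 [0.5467 0.1206 0.052 ]
 [0.5589 0.0311 0.052 ]] [0.50898716 0.0687897  0.052     ]
[[0.5104 0.0773 0.1   ]
 [0.5284 0.0664 0.1   ]
 [0.5209 0.0535 0.1   ]
 [0.4951 0.0846 0.1   ]
 [0.4885 0.0749 0.1   ]]
deck c [[ 0.469  -0.1851  0.03  ]
 [ 0.4187  0.1196  0.03  ]
 [ 0.6628 -0.1546  0.03  ]]
cen in deck [-0.02002709  0.08960552] block [-0.02097944  0.08920572]
t [ 0.5426 -0.0159  0.1492] [[-0.7, -0.8], [0.6, -0.6], [0.8, 0.3], [-0.7, 1.0]]
s [ 0.5437 -0.0168  0.1508] [[0.9, -1.0], [0.6, 1.2], [-1.4, 0.2], [-0.1, -1.1]]
ts [ 0.5431 -0.0163  0.1501] [[-0.6, -0.9], [0.7, -0.8], [1.0, 0.0], [-0.5, 0.8], [0.8, -1.2], [0.5, 0.9], [-1.5, -0.2], [-0.1, -1.3]]
corners [[0.6157, 0.1554, 0.03], [0.6638, -0.1577, 0.03], [0.4682, -0.1871, 0.03], [0.4223, 0.1259, 0.03]]
pred corners [[ 0.618   0.1569  0.03  ]
 [ 0.6659 -0.1595  0.03  ]
 [ 0.4681 -0.1894  0.03  ]
 [ 0.4203  0.127   0.03  ]]
```

```bash
python3 - <<'E'
from h import *
f=dict(np.load("wrist1.npz")); ft=dict(np.load("top0.npz")); fs=dict(np.load("scene0.npz")); p=np.load("st_pose.npy")
q=lambda c:(np.array(c,float)+.5)/4.5-.5+[235,150]
qs=lambda c:(np.array(c,float)+.5)/4-.5+[255,190]
R=np.array([[np.cos(p[2]),np.sin(p[2])],[-np.sin(p[2]),np.cos(p[2])]])
deck=lambda W:np.c_[(W[:,:2]-p[:2])@R.T,W[:,2]]
def tri(a,b):
    from numpy.linalg import lstsq
    out=[]
    o1=ft["cam_to_world"][:3,3];o2=fs["cam_to_world"][:3,3]
    d1=ray(ft,a,0)[0]-o1; d2=ray(fs,b,0)[0]-o2
    s=lstsq(np.c_[d1,-d2],o2-o1,rcond=None)[0]
    A=o1+d1*s[0];B=o2+d2*s[1]; return (A+B)/2,np.linalg.norm(A-B)
for n,a,b in [("handle tip",(333,100),(481,230)),("handle stem end",(493,78),(424,350)),("tab -x end",(507,355),(213,302)),("tab +x end(+arm)",(475,215),(330,325))]:
    W,e=tri(q(a),qs(b)); print(n,W.round(4),e.round(4),"deck",deck(W[None]).round(4))
E
```

```text
handle tip [0.6399 0.0077 0.1445] 0.0017 deck [[0.0993 0.0092 0.1445]]
handle stem end [ 0.6513 -0.0721  0.1415] 0.0013 deck [[ 0.0987 -0.0714  0.1415]]
tab -x end [ 0.5198 -0.083   0.0883] 0.001 deck [[-0.033  -0.0624  0.0883]]
tab +x end(+arm) [ 0.5893 -0.0659  0.1015] 0.0013 deck [[ 0.0383 -0.056   0.1015]]
```

Request:
{"fn": "apply_moves", "kwargs": {"deltas": "3.66 2.6 0 0; 3.66 2.6 0 0; 0 0 1.8 -0.185; 0 0 1.8 -0.185; 0 0 1.8 -0.185; 0 0 1.8 -0.185; 0 0 1.8 -0.185; 0 0 1.8 -0.185; 0 0 1.8 -0.185; 0 0 1.8 -0.185"}}

```text
t: 4.4
eef_pos: [0.5096, 0.067, 0.154]
ee_rot: [-3.141, -0.0, -2.825]
force: [0.5, -0.6, 0.8]
width: 0.0439
```

Request:
{"fn": "apply_moves", "kwargs": {"deltas": "0 0 0.5 -0.185; 0 0 0.5 -0.185; 0 0 0.5 -0.185; 0 0 0 -0.102; 0 0 0 0; 0 0 0 0"}}

```text
t: 5.15
eef_pos: [0.5098, 0.0678, 0.1397]
ee_rot: [-3.142, 0.0, -2.176]
force: [0.4, 0.5, 0.1]
width: 0.0435
```

```bash
python3 - <<'E'
from h import *
s=readout.get_state(); print(s["t"],s["eef_pos"],s["ee_rot"],s["width"],s["q"])
f=viewer.grab_frame("wrist"); np.savez("wrist2.npz",**f); save(f,"wrist2.png")
E
```

```text
5.15 [0.50983965 0.06779294 0.13965782] [-3.14152279e+00  3.58638462e-05 -2.17589296e+00] 0.043521889992019454 [ 5.14379157e-01  1.72205433e-01 -4.59623358e-01  5.85240845e-05
 -9.38904793e-01  4.51285973e-01]
```

View pics/wrist2.png

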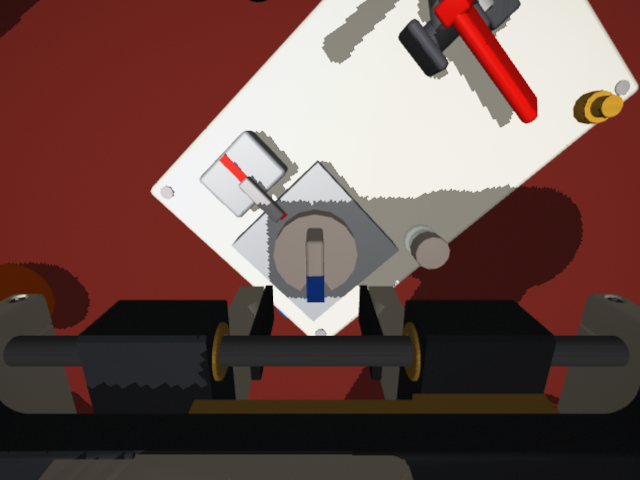

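Request:
{"fn": "apply_moves", "kwargs": {"deltas": "0 0.1 2 0; 0 0 2 0; 0 0 1.7 0; 0 0 1.05 0; 0 0 0 0"}}

```text
t: 5.82
eef_pos: [0.5087, 0.0689, 0.0716]
ee_rot: [3.141, -0.001, -2.173]
force: [-0.5, -0.2, 0.4]
width: 0.0438
```

Request:
{"fn": "apply_moves", "kwargs": {"deltas": "0 0 0 0; 0 0 0 0; 0 0 0 0; 0 0 0 0; 0 0 0 0", "gripper": 1, "squeeze": 15}}

```text
t: 6.45
eef_pos: [0.5092, 0.0692, 0.0723]
ee_rot: [-3.141, 0.0, -2.172]
force: [-1.0, 1.0, 2.9]
width: 0.011
```

Request:
{"fn": "apply_moves", "kwargs": {"deltas": "0 0 0 0.08; 0 0 0 0.16; 0 0 0 0.16; 0 0 0 0.16; 0 0 0 0.16; 0 0 0 0.16; 0 0 0 0.16; 0 0 0 0.16; 0 0 0 0.16; 0 0 0 0.16"}}

```text
t: 7.7
eef_pos: [0.5094, 0.0693, 0.0723]
ee_rot: [3.141, 0.001, 2.586]
force: [-0.1, -1.2, 1.9]
width: 0.0111
```

```bash
python3 - <<'E'
from h import *
s=readout.get_state(); print(s["t"],s["eef_pos"],s["ee_rot"],s["width"],s["force"])
f=viewer.grab_frame("wrist"); save(f,"wrist3.png")
E
```

```text
7.7 [0.50944699 0.06925514 0.07232752] [3.14112294e+00 5.12828802e-04 2.58557842e+00] 0.011087454954907797 [-0.05747428 -1.18720417  1.85292144]
```

View pics/wrist3.png

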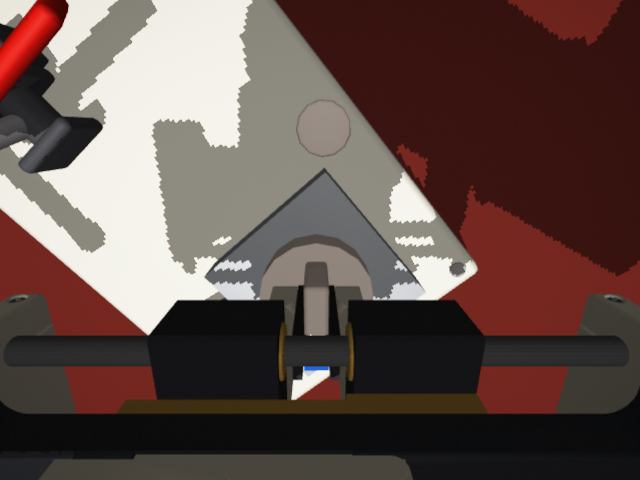

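Request:
{"fn": "apply_moves", "kwargs": {"deltas": "0 0 0 0.16; 0 0 0 0.16; 0 0 0 0.16; 0 0 0 0.16; 0 0 0 0.14; 0 0 0 0.06; 0 0 0 0; 0 0 0 0; 0 0 0 0"}}

```text
t: 8.88
eef_pos: [0.5094, 0.0692, 0.0723]
ee_rot: [3.141, -0.0, 1.752]
force: [1.0, -0.6, 5.2]
width: 0.0108
```

```bash
python3 - <<'E'
from h import *
s=readout.get_state(); print(s["t"],s["eef_pos"],s["ee_rot"],s["width"],s["force"])
f=viewer.grab_frame("top"); save(f,"top4.png",(235,150,170,130),4.5)
E
```

```text
8.875 [0.50937493 0.06922816 0.07233454] [ 3.14097983e+00 -3.51835374e-05  1.75206399e+00] 0.010760891283668826 [ 0.97616    -0.55450645  5.1627113 ]
```

View pics/top4.png

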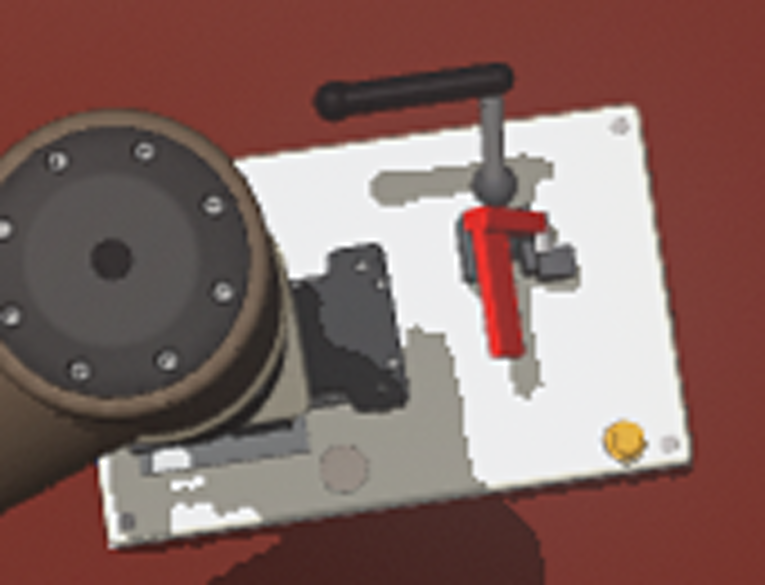

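Request:
{"fn": "apply_moves", "kwargs": {"deltas": "0 0 0 0.03; 0 0 0 0; 0 0 0 0; 0 0 0 0"}}

```text
t: 9.43
eef_pos: [0.5094, 0.0692, 0.0723]
ee_rot: [3.141, -0.0, 1.72]
force: [-0.1, 0.0, 5.6]
width: 0.011
```

Request:
{"fn": "apply_moves", "kwargs": {"deltas": "0 0 0 0; 0 0 0 0; 0 0 0 0; 0 0 -1 0; 0 0 -3 0; 0 0 -5 0; 0 -2 -5 0; 0 -4 -4 0; 0 -3 0 0; 0 0 0 0", "gripper": 0}}

```text
t: 10.68
eef_pos: [0.4187, 0.0555, 0.2537]
ee_rot: [3.139, -0.002, 1.721]
force: [1.6, -0.1, 0.4]
width: 0.0438
```

```bash
python3 - <<'E'
from h import *
s=readout.get_state(); print(s["t"],s["eef_pos"],s["ee_rot"],s["width"],s["force"])
f=viewer.grab_frame("wrist"); np.savez("wrist5.npz",**f); save(f,"wrist5.png")
E
```

```text
10.675 [0.41872987 0.05546296 0.25365012] [ 3.13870730e+00 -1.80439365e-03  1.72127853e+00] 0.04379824457576308 [ 1.61648622 -0.13425235  0.41116143]
```

View pics/wrist5.png

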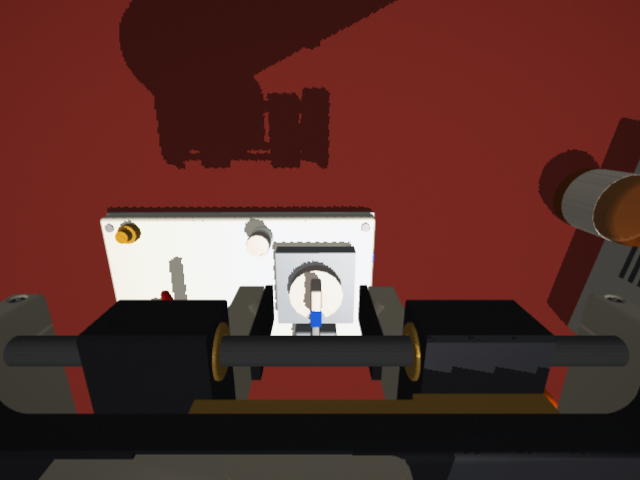

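```bash
python3 - <<'E'
from h import *
f=dict(np.load("wrist5.npz")); save(f,"wrist5c.png",(260,235,110,105),7)
f=viewer.grab_frame("top"); save(f,"top5.png",(235,150,170,130),4.5)
E
```

```text
(no output)
```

View pics/wrist5c.png

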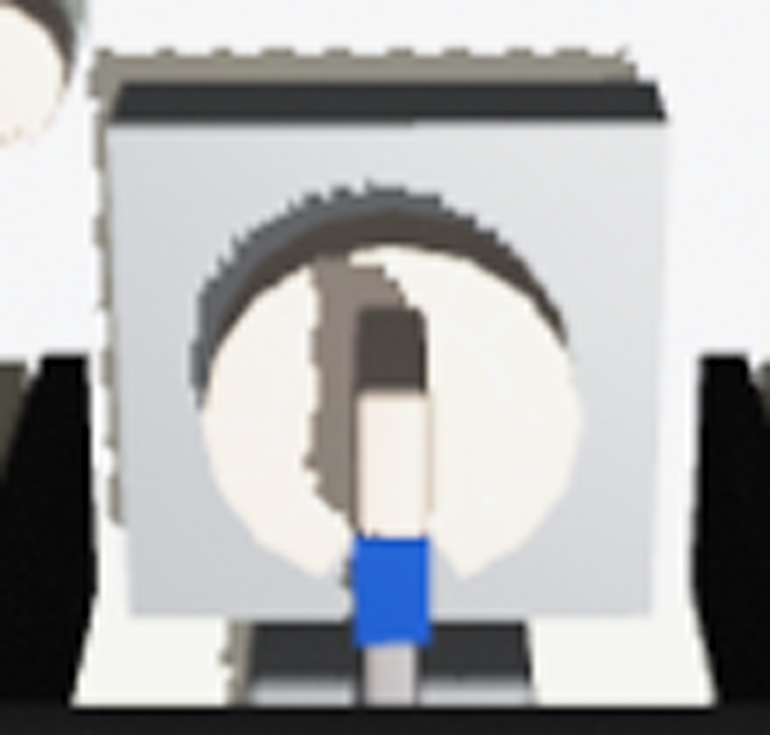

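View pics/top5.png

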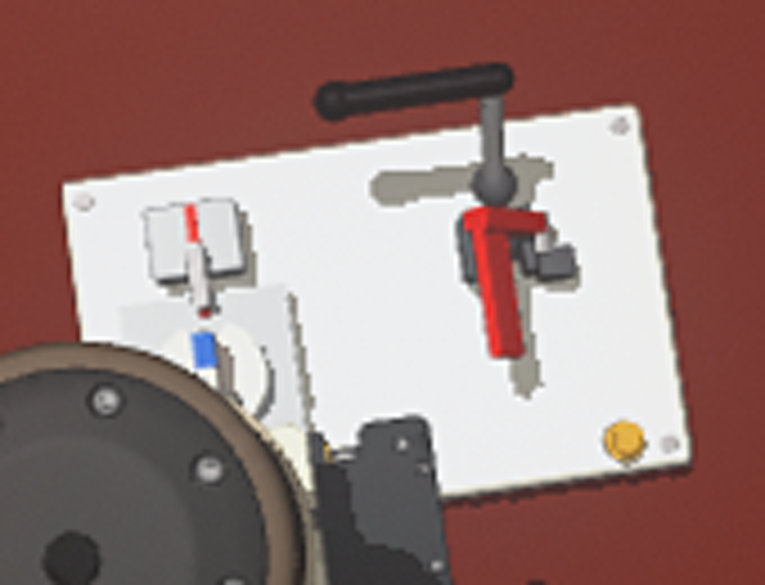

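```bash
python3 - <<'E'
from h import *
ft=dict(np.load("top0.npz")); fs=dict(np.load("scene0.npz")); p=np.load("st_pose.npy")
q=lambda c:(np.array(c,float)+.5)/4.5-.5+[235,150]
qs=lambda c:(np.array(c,float)+.5)/4-.5+[255,190]
R=np.array([[np.cos(p[2]),np.sin(p[2])],[-np.sin(p[2]),np.cos(p[2])]])
deck=lambda W:np.c_[(W[:,:2]-p[:2])@R.T,W[:,2]].round(4)
print("arm foot top",deck(ray(ft,q([(545,218),(547,232)]),.052)))
print("arm foot scene",deck(ray(fs,qs([(302,415)]),.052)))
print("grey post",deck(ray(ft,q([(555,255)]),.06)))
from fit import D2W
for hy in (-.09,-.095,-.1):
  for a in (0,.15):
    an=np.radians(50)+a
    P=[[x,hy+r*np.cos(an)+s*4e-3*np.sin(an),.052+r*np.sin(an)-s*4e-3*np.cos(an)] for x in(-.033,.045) for r in (.037,.065) for s in (-1,1)]
    print(hy,a,((proj(ft,D2W(p,P))-[235,150]+.5)*4.5-.5).round(0).tolist())
E
```

```text
arm foot top [[ 0.0395 -0.0967  0.052 ]
 [ 0.0318 -0.0966  0.052 ]]
arm foot scene [[ 0.0358 -0.0913  0.052 ]]
grey post [[ 0.018  -0.0981  0.06  ]]
t [ 0.5426 -0.0159  0.1492] [[-0.7, -0.8], [0.6, -0.6], [0.8, 0.3], [-0.7, 1.0]]
s [ 0.5437 -0.0168  0.1508] [[0.9, -1.0], [0.6, 1.2], [-1.4, 0.2], [-0.1, -1.1]]
ts [ 0.5431 -0.0163  0.1501] [[-0.6, -0.9], [0.7, -0.8], [1.0, 0.0], [-0.5, 0.8], [0.8, -1.2], [0.5, 0.9], [-1.5, -0.2], [-0.1, -1.3]]
corners [[0.6157, 0.1554, 0.03], [0.6638, -0.1577, 0.03], [0.4682, -0.1871, 0.03], [0.4223, 0.1259, 0.03]]
-0.09 0 [[519.0, 353.0], [506.0, 356.0], [487.0, 354.0], [474.0, 357.0], [497.0, 205.0], [485.0, 209.0], [465.0, 203.0], [453.0, 207.0]]
-0.09 0.15 [[528.0, 352.0], [515.0, 354.0], [504.0, 351.0], [490.0, 354.0], [507.0, 203.0], [493.0, 206.0], [482.0, 200.0], [468.0, 203.0]]
-0.095 0 [[528.0, 352.0], [516.0, 355.0], [497.0, 353.0], [484.0, 356.0], [506.0, 204.0], [494.0, 207.0], [475.0, 202.0], [462.0, 205.0]]
-0.095 0.15 [[538.0, 350.0], [524.0, 353.0], [514.0, 350.0], [500.0, 352.0], [516.0, 202.0], [503.0, 205.0], [491.0, 198.0], [478.0, 201.0]]
-0.1 0 [[538.0, 351.0], [525.0, 353.0], [506.0, 352.0], [494.0, 354.0], [516.0, 203.0], [504.0, 206.0], [484.0, 201.0], [472.0, 204.0]]
-0.1 0.15 [[548.0, 349.0], [534.0, 351.0], [523.0, 348.0], [509.0, 351.0], [526.0, 201.0], [512.0, 204.0], [501.0, 197.0], [487.0, 200.0]]
```

Request:
{"fn": "apply_moves", "kwargs": {"deltas": "-3 3.34 0 0; -3 3.34 0 0; -2.96 3.34 0 0; 0 0 3 0; 0 0 4 0; 0 0 4 0; 0 0 4 0; 0 0 1.9 0; 0 0 0 0", "gripper": 1}}

```text
t: 11.9
eef_pos: [0.5318, -0.0185, 0.0808]
ee_rot: [-3.137, 0.001, 1.72]
force: [-0.4, -0.0, -0.1]
width: 0.0003
```

```bash
python3 - <<'E'
from h import *
s=readout.get_state(); print(s["t"],s["eef_pos"],s["ee_rot"],s["width"],s["force"])
f=viewer.grab_frame("scene"); save(f,"scene6.png",(255,150,190,190),3)
f=viewer.grab_frame("wrist"); save(f,"wrist6.png")
E
```

```text
11.9 [ 0.53183112 -0.01850125  0.0807978 ] [-3.13669803e+00  9.16908140e-04  1.72017919e+00] 0.00033878462502706685 [-0.42378268 -0.01547987 -0.08749918]
```

View pics/scene6.png

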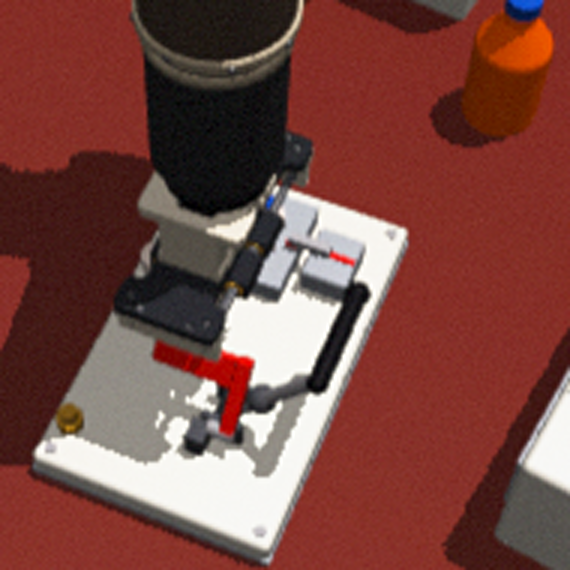

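View pics/wrist6.png

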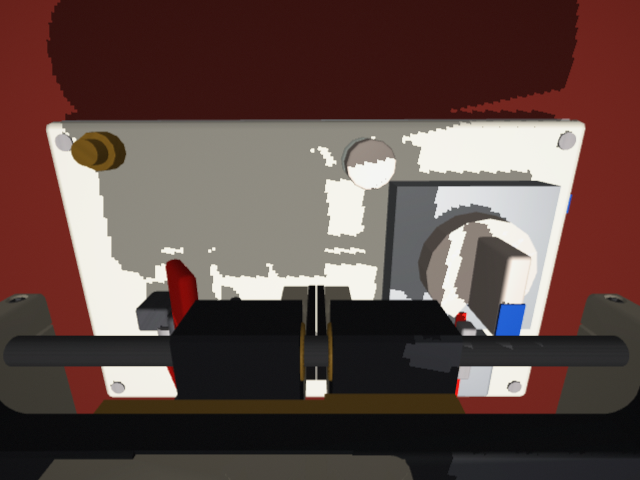

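Request:
{"fn": "apply_moves", "kwargs": {"deltas": "-1.5 0 0 0; -1.5 0 0 0; -1.5 0 0 0; -1.5 0 0 0; -1.5 0 0 0; 0 0 0 0"}}

```text
t: 12.75
eef_pos: [0.5435, -0.0934, 0.0827]
ee_rot: [-3.141, 0.0, 1.719]
force: [0.4, -0.1, -0.4]
width: 0.0003
```

```bash
python3 - <<'E'
from h import *
s=readout.get_state(); print(s["t"],s["eef_pos"],s["force"])
f=viewer.grab_frame("scene"); save(f,"scene7.png",(255,150,190,190),3)
E
```

```text
12.75 [ 0.54348951 -0.09344052  0.08274624] [ 0.38616413 -0.13847631 -0.42827532]
```

View pics/scene7.png

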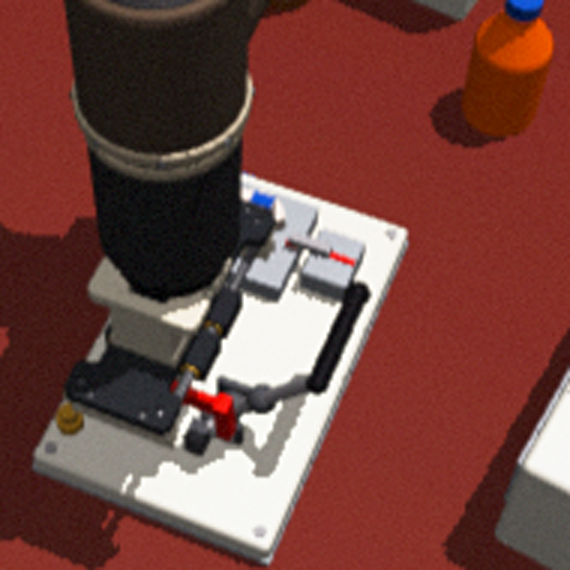

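Request:
{"fn": "apply_moves", "kwargs": {"deltas": "-1 0 0 0; -1 0 0 0; -0.8 0 0 0; 0 0 0 0"}}

```text
t: 13.3
eef_pos: [0.5478, -0.1184, 0.083]
ee_rot: [3.141, -0.003, 1.72]
force: [-2.4, 13.2, 2.1]
width: 0.0005
```

Request:
{"fn": "apply_moves", "kwargs": {"deltas": "-0.4 0 0 0; 0 0 0 0"}}

```text
t: 13.55
eef_pos: [0.5481, -0.1194, 0.0828]
ee_rot: [3.141, -0.006, 1.72]
force: [-5.6, 30.3, 7.2]
width: 0.0005
```

Request:
{"fn": "apply_moves", "kwargs": {"deltas": "-0.4 0 0 0; 0 0 0 0"}}

```text
t: 13.8
eef_pos: [0.5484, -0.1203, 0.0827]
ee_rot: [3.14, -0.01, 1.72]
force: [-8.6, 48.3, 10.5]
width: 0.0006
```

```bash
python3 - <<'E'
from h import *
s=readout.get_state(); print(s["t"],s["eef_pos"],s["force"])
f=viewer.grab_frame("scene"); save(f,"scene8.png",(255,150,190,190),3)
E
```

```text
13.8 [ 0.54843657 -0.12033894  0.08265877] [-8.60962079 48.34608872 10.4689881 ]
```

View pics/scene8.png

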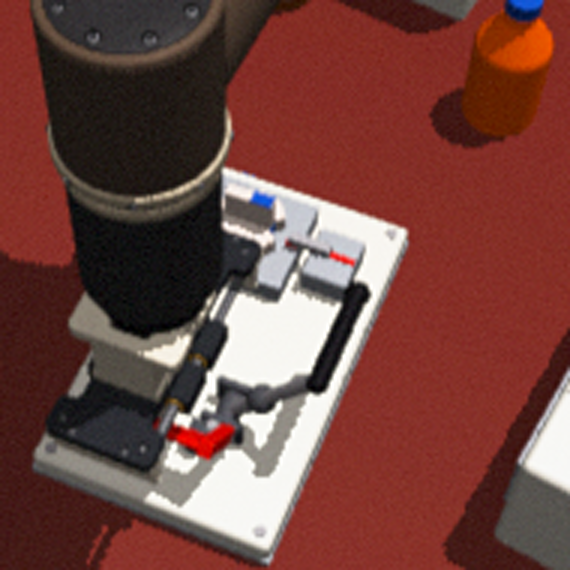

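Request:
{"fn": "apply_moves", "kwargs": {"deltas": "1.5 0 0 0; 1 0 -2 0; 0 0 -5 0; 0 0 -5 0; 2 3 -4 0; 3 4 0 0; 1.5 4 0 0; 0 0 0 -0.18; 0 0 0 -0.18; 0 0 0 -0.18"}}

```text
t: 15.1
eef_pos: [0.6447, -0.0229, 0.2429]
ee_rot: [-3.141, 0.0, 2.266]
force: [0.0, -0.8, 0.0]
width: 0.0007
```

Request:
{"fn": "apply_moves", "kwargs": {"deltas": "0 0 0 -0.18; 0 0 0 -0.18; 0 0 0 -0.18; 0 0 0 -0.18; 0 0 0 -0.18; 0 0 0 -0.13; 0 0 0 0; 0 0 0 0", "gripper": -0.5}}

```text
t: 16.1
eef_pos: [0.6445, -0.0226, 0.2431]
ee_rot: [-3.141, -0.0, -2.996]
force: [-0.5, 0.4, -0.4]
width: 0.0657
```

```bash
python3 - <<'E'
from h import *
s=readout.get_state(); print(s["t"],s["eef_pos"],s["ee_rot"],s["width"],s["force"],s["q"])
f=viewer.grab_frame("scene"); save(f,"scene9.png",(235,130,190,220),2.7)
f=viewer.grab_frame("wrist"); save(f,"wrist9.png"); np.savez("wrist9.npz",**f)
E
```

```text
16.1 [ 0.64450246 -0.02263625  0.24305538] [-3.14135430e+00 -3.14079487e-05 -2.99567492e+00] 0.0656976488533417 [-0.52142441  0.35650587 -0.35077865] [ 2.67014615e-01  3.00165582e-01 -3.49072272e-02  2.46518918e-04
 -1.23578350e+00 -1.21177935e-01]
```

View pics/scene9.png

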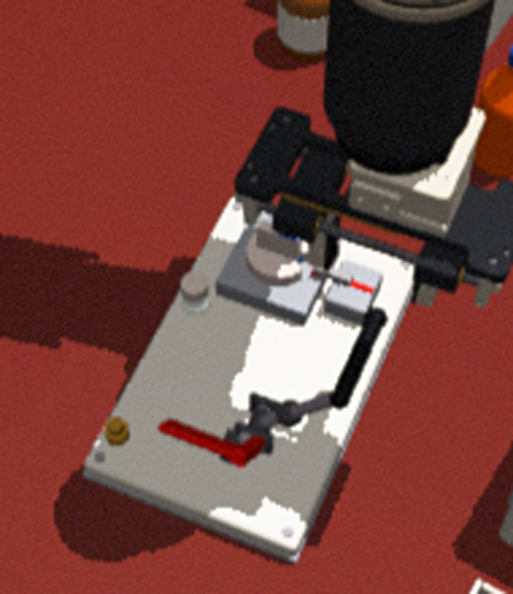

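View pics/wrist9.png

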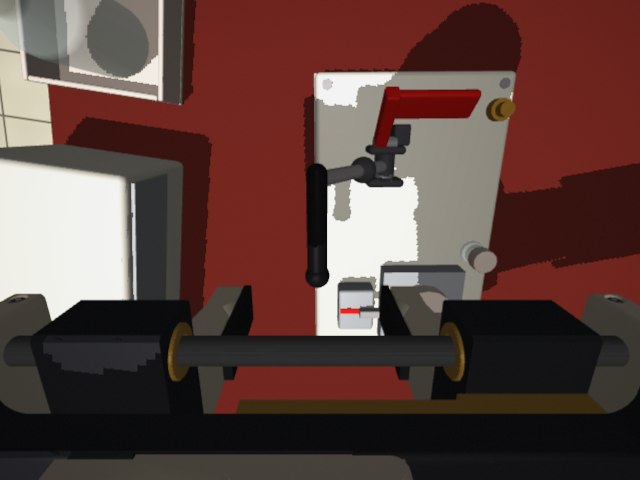

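Request:
{"fn": "apply_moves", "kwargs": {"deltas": "0 0 3 0; 0 0 4 0; 0 0 3.4 0; 0 0 1.5 0; 0 0 0 0"}}

```text
t: 16.82
eef_pos: [0.6442, -0.0224, 0.1235]
ee_rot: [-3.141, -0.002, -2.993]
force: [-0.2, 0.5, 0.7]
width: 0.0657
```

Request:
{"fn": "apply_moves", "kwargs": {"deltas": "0 0 0 0; 0 0 0 0; 0 0 0 0; 0 0 0 0; 0 0 0 0", "gripper": 1, "squeeze": 30}}

```text
t: 17.45
eef_pos: [0.6445, -0.0223, 0.1242]
ee_rot: [3.142, 0.0, -2.993]
force: [-0.4, -0.5, 0.1]
width: 0.0212
```

```bash
python3 - <<'E'
from h import *
f=viewer.grab_frame("scene"); save(f,"scene10.png",(235,130,190,220),2.7)
f=viewer.grab_frame("wrist"); save(f,"wrist10.png")
E
```

```text
(no output)
```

View pics/scene10.png

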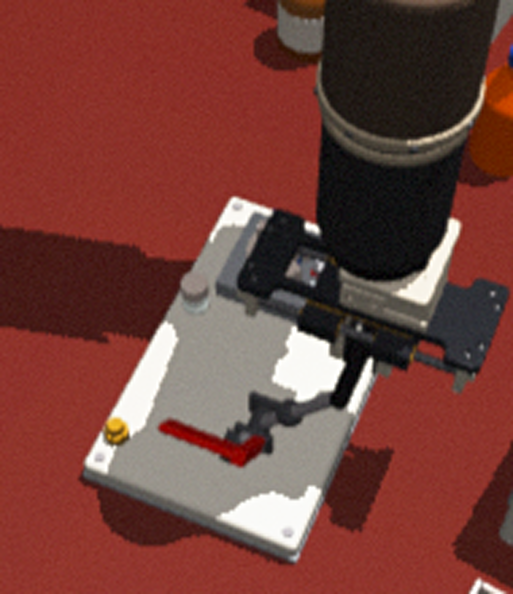

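View pics/wrist10.png

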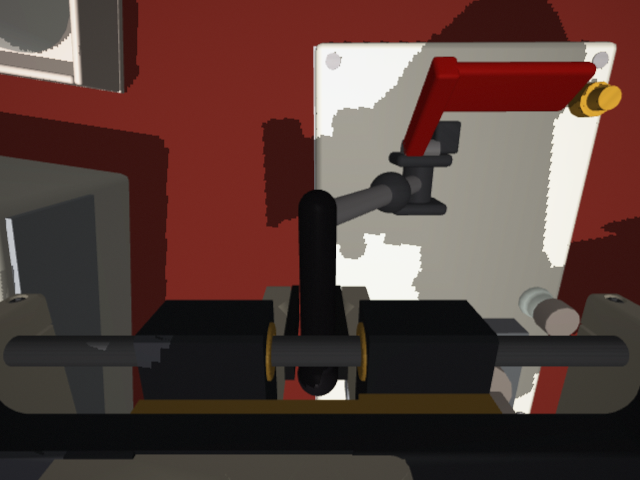

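Request:
{"fn": "apply_moves", "kwargs": {"deltas": "0 0 0 0; 0 0 0 0; 0 0 0 0"}}

```text
t: 17.92
eef_pos: [0.6438, -0.0224, 0.124]
ee_rot: [-3.142, -0.001, -2.993]
force: [-5.1, -0.1, 4.5]
width: 0.0155
```

Request:
{"fn": "apply_moves", "kwargs": {"deltas": "1.02 0 -0.64 0; 1.07 0 -0.53 0; 1.12 0 -0.42 0; 1.16 0 -0.31 0; 1.18 0 -0.19 0; 0 0 0 0"}}

```text
t: 18.68
eef_pos: [0.5932, -0.0301, 0.1477]
ee_rot: [-3.141, 0.01, -2.992]
force: [8.3, -0.2, 1.4]
width: 0.015
```

Request:
{"fn": "apply_moves", "kwargs": {"deltas": "1.2 0 -0.07 0; 0.6 0 0.02 0; 0.5 0 0.03 0; 0 0 0 0"}}

```text
t: 19.18
eef_pos: [0.5732, -0.0331, 0.1499]
ee_rot: [-3.141, 0.015, -2.99]
force: [9.4, -0.4, 10.3]
width: 0.015
```

```bash
python3 - <<'E'
from h import *
s=readout.get_state(); print(s["t"],s["eef_pos"],s["ee_rot"],s["width"],s["force"])
p=np.load("st_pose.npy"); R=np.array([[np.cos(p[2]),np.sin(p[2])],[-np.sin(p[2]),np.cos(p[2])]])
d=R@(s["eef_pos"][:2]-p[:2]); g=np.array([d[0]-.030,s["eef_pos"][2]+.0188-.045]); print(d,"r",np.hypot(*g),"a",np.radians(35)-np.arctan2(g[0],g[1]))
f=viewer.grab_frame("scene"); save(f,"scene11.png",(235,130,190,220),2.7)
f=viewer.grab_frame("wrist"); save(f,"wrist11.png")
E
```

```text
19.175 [ 0.57324149 -0.03310814  0.1499125 ] [-3.14061921  0.01527831 -2.99044578] 0.014988637276886693 [ 9.37610277 -0.36343939 10.2714447 ]
[ 0.02731189 -0.02115613] r 0.12374170397364556 a 0.6325904856149811
```

View pics/scene11.png

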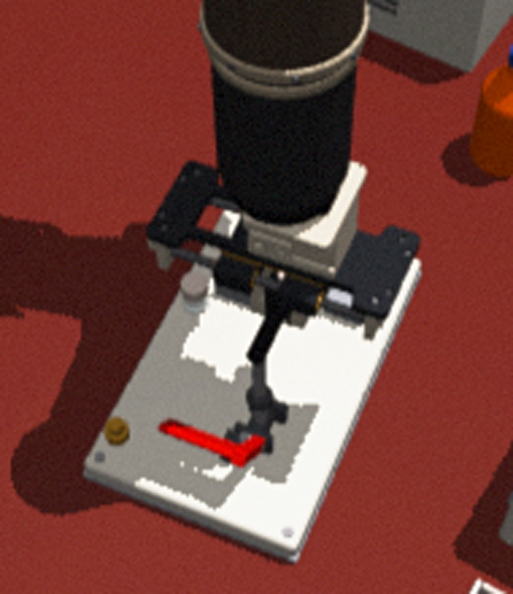

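View pics/wrist11.png

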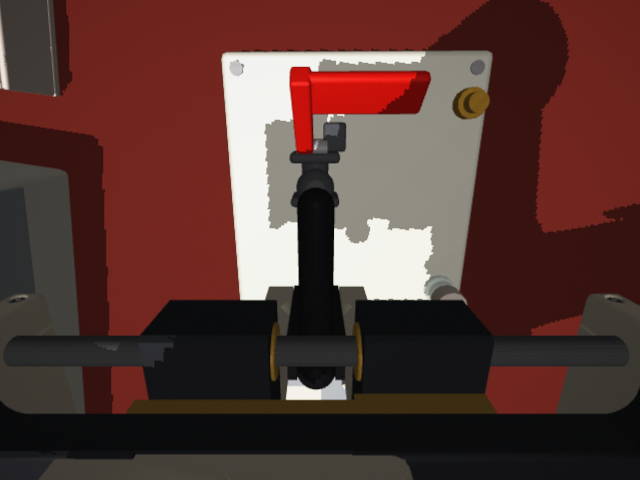

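Request:
{"fn": "apply_moves", "kwargs": {"deltas": "0.6 0 -0.1 0; 0.5 0 0 0; 0 0 0 0"}}

```text
t: 19.65
eef_pos: [0.5614, -0.0349, 0.1499]
ee_rot: [-3.141, 0.013, -2.991]
force: [8.8, -1.3, 5.7]
width: 0.0149
```

Request:
{"fn": "apply_moves", "kwargs": {"deltas": "0.4 0 0 0; 0 0 0 0"}}

```text
t: 19.9
eef_pos: [0.5592, -0.0352, 0.1499]
ee_rot: [-3.141, 0.016, -2.991]
force: [15.7, -1.4, 0.0]
width: 0.0154
```

Request:
{"fn": "apply_moves", "kwargs": {"deltas": "0.1 0 0 0; 0 0 0 0; 0 0 0 0; 0 0 0 0; 0 0 0 0; 0 0 0 0"}}

```text
t: 20.65
eef_pos: [0.5592, -0.0352, 0.1499]
ee_rot: [-3.141, 0.017, -2.991]
force: [18.9, -1.8, -1.5]
width: 0.015
```

```bash
python3 - <<'E'
from h import *
s=readout.get_state(); print(s["t"],s["eef_pos"],s["ee_rot"],s["width"],s["force"],abs(s["qd"]).max())
p=np.load("st_pose.npy"); R=np.array([[np.cos(p[2]),np.sin(p[2])],[-np.sin(p[2]),np.cos(p[2])]])
d=R@(s["eef_pos"][:2]-p[:2]); g=np.array([d[0]-.030,s["eef_pos"][2]+.0188-.045]); print(d,"r",np.hypot(*g),"a",np.radians(35)-np.arctan2(g[0],g[1]))
f=viewer.grab_frame("scene"); save(f,"scene12.png",(255,170,150,160),4)
f=viewer.grab_frame("top"); save(f,"top12.png",(235,150,170,130),4.5)
f=viewer.grab_frame("wrist"); save(f,"wrist12.png")
E
```

```text
20.65 [ 0.55921107 -0.03518623  0.14994958] [-3.14066969  0.01730544 -2.99050368] 0.015046664791055512 [18.85842336 -1.83622072 -1.46422305] 0.0006811865076105218
[ 0.01312847 -0.02111239] r 0.12489438192772283 a 0.7463658665522526
```

View pics/scene12.png

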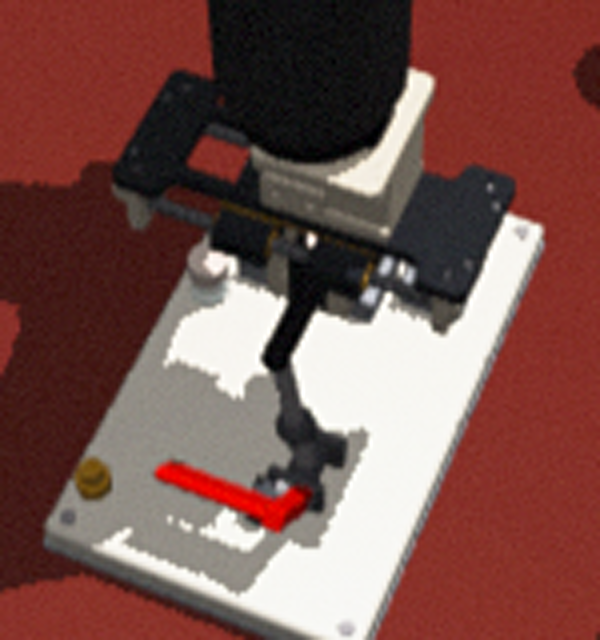

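View pics/top12.png

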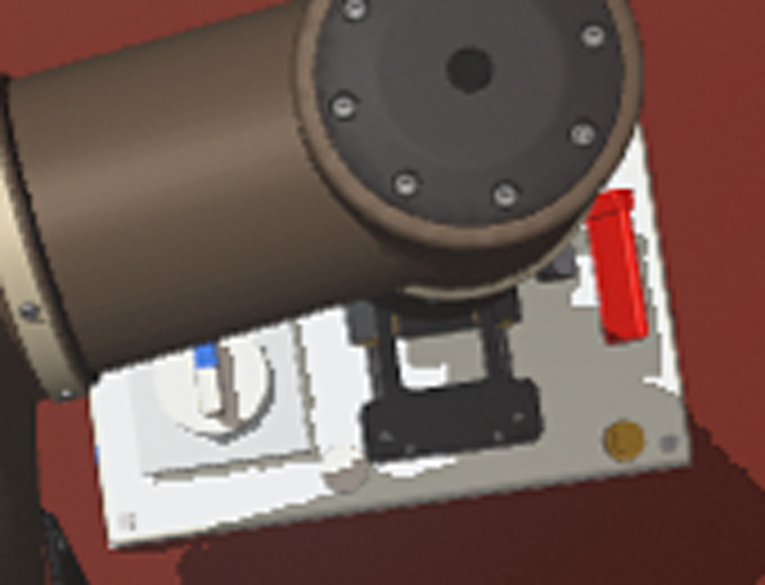

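View pics/wrist12.png

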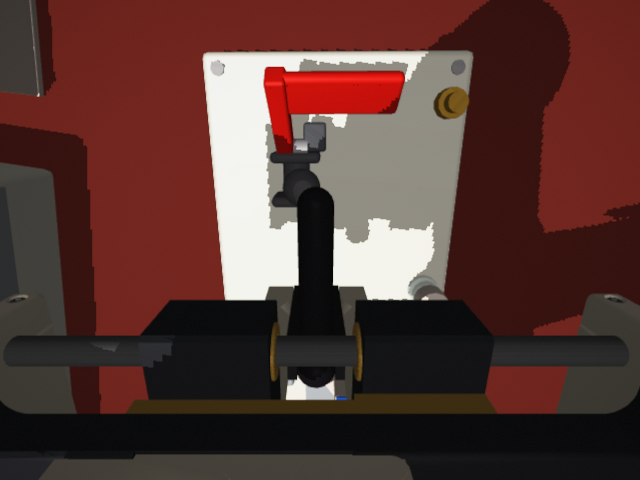

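Everything is in place: the lever is at its stop (about 0.746 rad), the catch is over, the notch still faces the mark, and the grip is holding. I am handing in.

```bash
python3 - <<'E'
from station import job, readout
print(job.job_done()); s=readout.get_state(); print(s["t"],s["eef_pos"],s["force"],s["width"])
E
```

```text
the job is handed in; nothing more can be done
None
the job is handed in; nothing more can be done
```

I turned the cartridge to the mark, flipped the catch over to its stop, then pulled the lever to its stop. I handed in at about 21 s with the gripper still pinching the handle. The job gave no verdict.

**Last checks before hand-in:**
- **Lever:** it is at about 0.746 rad, worked out from the tool position (stop 0.75). The outside force on the tool is 19 N, mostly against the pull. The grip is set to 30 N, the fingers are 15 mm apart and the arm is still.
- **Catch:** in the pictures it is lying fully over on the deck's -y side. I pushed it until it resisted with up to 48 N at the wrist, then backed off.
- **Cartridge:** I saw the notch squarely facing the bolt after release. The top view at the end shows the fin's blue stripe still towards the mark. The arm hides the bolt and the mark in the last pictures, so I did not see the bolt in the notch. The lever reaching its stop fits with it being in.
- **Bystanders:** the jar and the brass fitting on the deck show no movement in the last views. I did not measure them or the other bystanders.

**Disagreement with the task text:** the notch started about 2.39 rad counter-clockwise of the mark, by both the wrist and top pictures, not 0.55 to 1.4 rad. I went by the measured angle.

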